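Hang the price board facing the customers

ROBOT

A 6-joint arm with a two-finger parallel gripper is mounted at the origin on the work surface. World frame = base frame: x ahead of the robot, y to its left, z up, the work surface at z = 0. Lengths are in m, angles in rad, forces in N, time in s.
With the tool pointing down it reaches from about 0.275 to 0.975 m from the base axis. Payload 8.4 kg.
Tool frame: the origin (TCP) lies at the very end of the fingers, on their centre line; the grasp point (between the pads) lies 19 mm behind it; z points along the fingers, y is the line along which they close (so a half turn about z gives the same grasp; the last joint's range is limited). The gripper opens to 92 mm and grips with 3 to 60 N. Pads are 20 mm wide; open, the fingers measure 128 mm over their backs; the gripper's body (75 mm by 189 mm) begins 69 mm behind the grasp point.
Start: joints at [-1.345, 0.353, 1.633, -0, 1.155, -0.002], TCP at [0.141, -0.609, 0.178] pointing down, gripper open.
Joint ranges: [-2.63, 2.63], [-0.92, 2.1], [0.06, 2.66], [-1.3, 4.44], [0, 2.69], [-3.02, 3.02]. Speed limits (rad/s): [2.22, 2.22, 2.79, 3.14, 3.14, 3.14].

INTERFACE

Orientations are given as a 3x3 rotation matrix whose columns are the frame's x, y, z axes.
In Python, from rig import observe, grab_frame, camera_params, job_done gives the robot as it stands.
- The arm moves only by the shell command python3 -m crank 'ROWS' [FORCE]. ROWS is JSON, a list of rows, each a list of 3 entries, a list of its own where there are three numbers: the shift along the world's x, y, z in cm, then the turn, a rotation vector about the world's x, y, z in rad, then the finger opening in cm, from 0 to 9.19. A call has 1 to 8 rows; each row is the pose to reach, as a shift and turn from the pose commanded when the call began; what a row does not reach only later rows make up. A row lasts 1/10 s, in which the tool goes at most 50 mm and 8.59 degrees, less where a joint would pass 70% of its speed; a pose out of reach is approached as far as the arm can. A call with a gripper value outside its range is refused whole. The fingers move at their own pace and stop on an object; FORCE is the grip in N (left out, the last holds). Time passes only in rows, so rows that repeat a pose let the fingers close. It gives the time, the measured TCP pose, the force, the opening and the grip force at its end, in the units of the state.
- observe(): the state, without advancing time (a new reading comes with each control period).
- grab_frame(name): name is "side" or "top"; returns the picture (400x640x3 uint8, red, green, blue); there is no depth.
- camera_params(name): a dict with "fx", "fy", "cx", "cy" (pixels), "extrinsics" (4x4, takes a point from camera to world coordinates). Camera axes: x right, y down, z forward; pixel columns grow to the right and rows downward; lengths in m; the calibration is good to about 2 mm. A picture is of the moment at which its call begins. camera_params takes no time and is no camera call.
- job_done(): hands the job in; it is judged then, once.
The state is a dict: "time": time; "joint_pos": joint angles; "qvel": joint speeds; "joint_efforts": joint torques, N m; "ee_pos": TCP position; "tool_rot": TCP orientation; "force": force on the tool from outside, world axes, zero at the start; "wrist_torque": the same for the moment, N m; "opening": opening from 0.0 (shut) to 1.0 (fully open); "gripper_force": force on a finger pad.
Only numpy, scipy, OpenCV 4.12 (cv2) and the standard library are available. Lean on these libraries where they do the work, as an engineer would, in place of code of your own. Each camera call takes 0.05 s, during which the arm holds its last target. There are 200 camera calls.

TASK

Take the square price board out of its wooden holder and hang it by its window on the steel hook, with its pictured face pointing outward, the way the hook's tip points. Leave it hanging freely and upright, squarely across the hook's arm, and leave the round board where it stands.

Things in the scene. Friction and masses are not known exactly. Their poses are not given: they have to be found in the camera images.
- board_grip (a point): Grip point of the square price board, a wooden plate 90 x 154 (tall) x 8 mm, 63-126 g. Bottom up: panel 74 high, window 58 wide x 40 high, top bar 40 high. Point: centre of width and thickness, 14 mm below the top edge, 26 above the window's upper edge. x: out of pictured face, z: up the board. Pinch the top bar front to back; fingertips up to 24 mm below this point clear the hook.
- board_front (a point): A point 100 mm straight out of the square board's pictured face (four brown tubes on a pale panel; back is plain wood) from board_grip, same axes: shows where the face points. The board starts upright, facing either side, in the slot of a fixed wooden block (118 x 54 x 38 mm; slot 26 deep, 10.5 wide): lift it straight up 30 mm or more to free it.
- hook_rest (a point): Top of the fixed steel hook's level arm, mid-length, 194 mm above the table; the window's upper edge rests here. x: outward from post to tip, z: up. Arm: 8 mm round bar; post (12 mm thick, no higher than the arm) at x = -32 mm; from x = +32 mm the tip turns up, ending 46 ahead and 10 mm above. Base plate 100 x 90 x 12. The arm enters the window from the board's plain back.
- round_centre (a point): Centre (half-way up) of the round price board, a bystander to leave standing: same wood, thickness and height, a disc-shaped panel 76 mm across, top bar 60 mm wide, in a block like the other. x: out of its pictured face, z: up.
Not all that is in view belongs to the job. Of the things that look like the part that bears hook_rest, take the one that is nearest to the robot's base at the start.

How it is judged:
At the end, for the whole second after the job is handed in: The square board hangs on the arm: grip point -34 to +38 mm along the arm from hook_rest, within 32 mm sideways, 10 to 42 mm above; face outward (board_front over 50 mm outward and within 65 mm sideways of hook_rest); leaning under 23 degrees (x of board_grip in the frame of hook_rest between -0.034 and 0.038 m and y of board_grip in the frame of hook_rest between -0.032 and 0.032 m and z of board_grip in the frame of hook_rest between 0.01 and 0.042 m and x of board_front in the frame of hook_rest above 0.05 m and y of board_front in the frame of hook_rest between -0.065 and 0.065 m and angle between board_grip's own z axis and vertical below 0.4 rad); the robot touches nothing.
It fails at once if the round board is moved by more than 40 mm (distance of round_centre from where it was at the start of the episode above 0.04 m).
It also fails if it takes over 42 s, if anything falls off the work surface, if the arm or the gripper's body presses on something with over 40 N, if the wrist force passes 120 N, or if a joint passes its speed limit or range.

## Working session

There is one attempt and no reset: what is moved stays moved. The work goes in short steps, Python scripts to look and compute and a shell command to move; the robot and the scene stay as the last step left them, time stands still between calls to the robot, and variables do not carry over. Pictures are saved under pics/ and viewed, at most 13 in all, crops included, and the job is handed in when it is done.

```bash
mkdir -p pics; python3 - <<'E'
from rig import *
import cv2
for n in("side","top"):
    f=grab_frame(n); cv2.imwrite(f"pics/{n}0.png",f[:,:,::-1]); p=camera_params(n); print(n,{k:(v if k!="extrinsics" else None) for k,v in p.items()}); print(p["extrinsics"])
o=observe();print(o["time"],o["ee_pos"],o["tool_rot"],o["opening"])
E
```

```text
side {'fx': 508.24127362504123, 'fy': 508.24127362504123, 'cx': 316.7473273663739, 'cy': 197.70409804744224, 'extrinsics': None}
[[ 0.97992002 -0.14895078  0.13255348  0.38681818]
 [-0.19918591 -0.76141802  0.61690159 -0.8134828 ]
 [ 0.00904063 -0.630917   -0.77579766  1.16319046]
 [ 0.          0.          0.          1.        ]]
top {'fx': 419.21463967001904, 'fy': 419.21463967001904, 'cx': 319.4997691291801, 'cy': 202.35304557684046, 'extrinsics': None}
[[ 0.02241774 -0.99449512  0.10235672  0.42278253]
 [-0.99971806 -0.02310072 -0.00549193 -0.00750384]
 [ 0.00782622 -0.10220475 -0.9947326   1.45012248]
 [ 0.          0.          0.          1.        ]]
0.1 [ 0.14104401 -0.60837541  0.17714085] [[ 9.74169921e-01  2.25816032e-01 -2.89734770e-04]
 [ 2.25816218e-01 -9.74169175e-01  1.20581092e-03]
 [-9.95924481e-06 -1.24009154e-03 -9.99999231e-01]] 0.9992519510315584
```

View pics/side0.png

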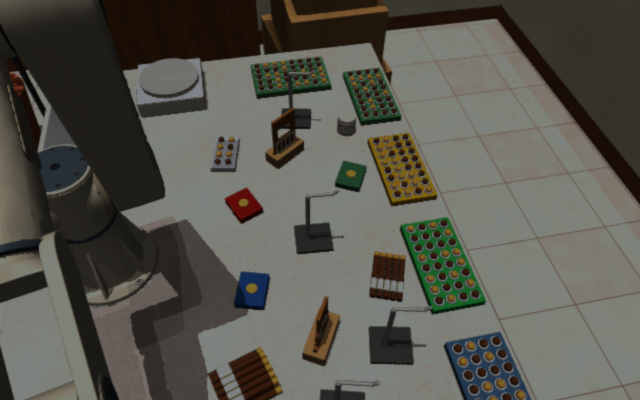

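View pics/top0.png

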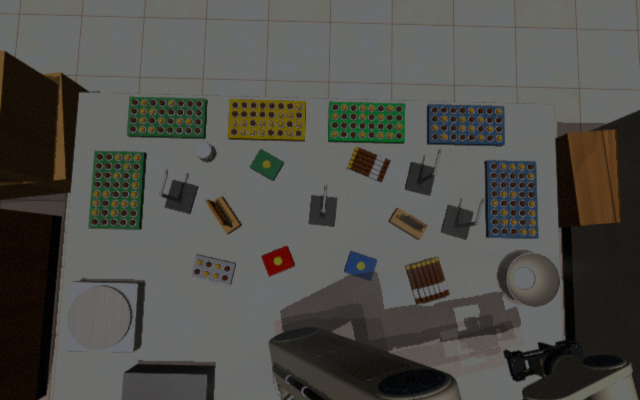

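The side view shows four hooks, with base plates near (295,117), (313,238), (391,345) and (343,397). Boards stand at (285,140) and (322,325). In the top view the plates are at (180,196), (322,210), (420,177) and (458,221), and the blocks at (223,214) and (408,222). Next I'll enlarge these.

```bash
cat > h.py <<'E'
import numpy as np
from rig import camera_params
C={n:camera_params(n) for n in("side","top")}
def ray(n,u,v):
    p=C[n];E=np.array(p["extrinsics"]);d=E[:3,:3]@[(u-p["cx"])/p["fx"],(v-p["cy"])/p["fy"],1];return E[:3,3],d
def at_z(n,u,v,z):
    o,d=ray(n,u,v);return o+d*(z-o[2])/d[2]
def tri(s,t):
    o1,d1=ray("side",*s);o2,d2=ray("top",*t)
    k=np.linalg.lstsq(np.c_[d1,-d2],o2-o1,rcond=None)[0];a=o1+k[0]*d1;b=o2+k[1]*d2
    return (a+b)/2,np.linalg.norm(a-b)
def proj(n,P):
    p=C[n];E=np.linalg.inv(np.array(p["extrinsics"]));q=E[:3,:3]@np.asarray(P)+E[:3,3];return p["fx"]*q[0]/q[2]+p["cx"],p["fy"]*q[1]/q[2]+p["cy"]
E
python3 - <<'E'
from h import *
import cv2
for u,v in[(180,196),(322,210),(420,177),(458,221)]:
    P=at_z("top",u,v,.012);print((u,v),P.round(3),np.hypot(*P[:2]).round(3),np.round(proj("side",P)))
for u,v in[(223,214),(408,222)]:
    P=at_z("top",u,v,.038);print((u,v),P.round(3),np.round(proj("side",P)))
s=cv2.imread("pics/side0.png");t=cv2.imread("pics/top0.png")
def crop(i,x,y,w,h,k): 
    return cv2.convertScaleAbs(cv2.resize(i[y:y+h,x:x+w],None,fx=k,fy=k,interpolation=cv2.INTER_CUBIC),alpha=2.0)
# each 400x300; k=5 => 80x60
a=np.vstack([np.hstack([crop(s,245,105,80,60,5),crop(s,285,285,80,80,5)[:300]]),np.hstack([crop(t,190,185,80,60,5),crop(t,370,190,80,60,5)])])
cv2.imwrite("pics/c1.png",a)
b=np.vstack([np.hstack([crop(s,280,185,80,60,5),crop(t,290,175,80,60,5)]),np.hstack([crop(s,285,290,80,60,5),crop(s,285,310,80,60,5)])])
cv2.imwrite("pics/c2.png",b)
E
```

```text
(180, 196) [0.582 0.466 0.012] 0.745 [295. 115.]
(322, 210) [ 0.545 -0.025  0.012] 0.545 [312. 235.]
(420, 177) [ 0.667 -0.363  0.012] 0.76 [390. 341.]
(458, 221) [ 0.517 -0.493  0.012] 0.715 [341. 410.]
(223, 214) [0.521 0.309 0.038] [284. 145.]
(408, 222) [ 0.508 -0.315  0.038] [321. 331.]
```

View pics/c1.png

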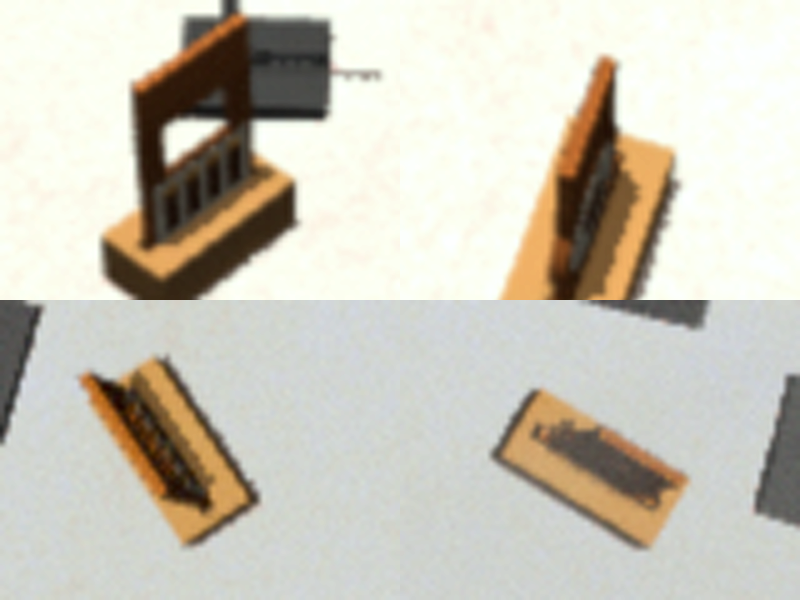

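View pics/c2.png

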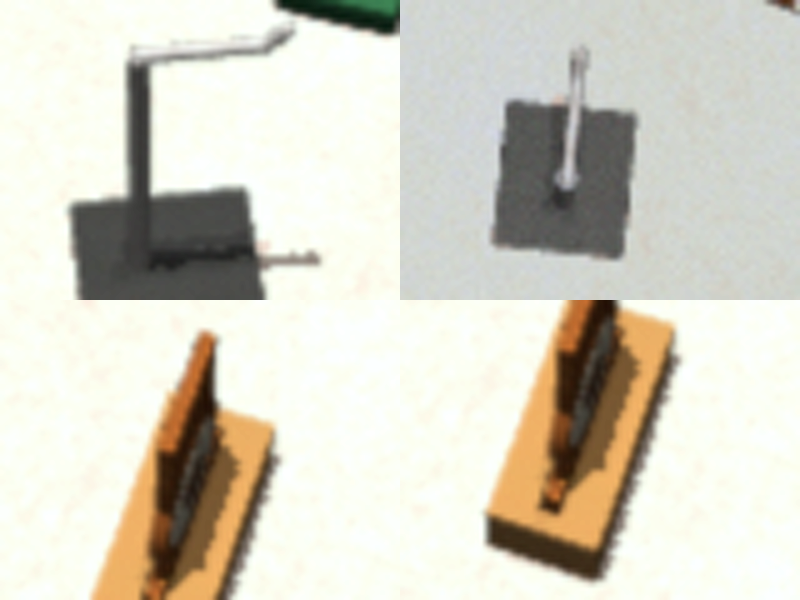

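The square board is the left one. Its tube picture shows in both views, facing +x/−y. In the side view its top-edge ends are (272.4,122.6) and (293.6,108.2); in the top view they are about (224,224.4) and (207,200.4). The other board is the round one, seen edge-on. The nearest hook is the middle one, 0.545 m from the base. Its arm runs from (306.4,195.4) to (338,194) to (343.6,190.6) in the side view, and from (323.4,211) to (325.2,189) to (326,185) in the top view.

```bash
python3 - <<'E'
from h import *
np.set_printoptions(precision=4,suppress=True)
ang=lambda d:np.degrees(np.arctan2(d[1],d[0]))
A,e1=tri((272.4,122.6),(224,224.4));B,e2=tri((293.6,108.2),(207,200.4))
print("board",A,e1,B,e2,np.linalg.norm(A-B),"mid",(A+B)/2,"dir",ang(B-A))
a=at_z("side",272.4,122.6,.166);b=at_z("side",293.6,108.2,.166);print("side@z",a,b,np.linalg.norm(a-b),ang(b-a),(a+b)/2)
# block top corners in top image c1 (z=.038): (157,357),(258,500),(188,546)
blk=[at_z("top",190+x/5,185+(y-300)/5,.038) for x,y in((157,357),(258,500),(188,546))]
print("block",np.linalg.norm(blk[0]-blk[1]),np.linalg.norm(blk[1]-blk[2]),ang(blk[0]-blk[1]),"ctr",(blk[0]+blk[2])/2)
# side block top corners: (103,240),(162,278),(295,182)
sb=[at_z("side",245+x/5,105+y/5,.038) for x,y in((103,240),(162,278),(295,182))]
print("block side",np.linalg.norm(sb[0]-sb[1]),np.linalg.norm(sb[2]-sb[1]),ang(sb[2]-sb[1]),"ctr",(sb[0]+sb[2])/2)
for n,s,t in(("post",(306.4,195.4),(323.4,211)),("bend",(338,194),(325.2,189)),("tip",(343.6,190.6),(326,185))):
    print(n,*tri(s,t),at_z("side",*s,.192 if n!="tip" else .204),at_z("top",*t,.192 if n!="tip" else .204))
pl=[at_z("top",290+(x-400)/5,175+y/5,.012) for x,y in((505,100),(637,115),(620,258),(495,243))]
print("plate",np.mean(pl,0),[np.linalg.norm(pl[i]-pl[i-1]).round(3) for i in range(4)],ang(pl[0]-pl[3]),ang(pl[1]-pl[2]),ang(pl[0]-pl[1])-90,ang(pl[3]-pl[2])-90)
E
```

```text
board [0.4839 0.2754 0.1669] 0.00715197021447743 [0.5562 0.3327 0.1602] 0.005436327683983683 0.0925144091806519 mid [0.5201 0.304  0.1636] dir 38.40106782720184
side@z [0.4876 0.2763 0.166 ] [0.558  0.3261 0.166 ] 0.08621194849650136 35.28133069596072 [0.5228 0.3012 0.166 ]
block 0.11949220542502896 0.05565462954849778 37.21375233708971 ctr [0.5171 0.3038 0.038 ]
block side 0.04925971082443718 0.11490798353765243 34.87389542782151 ctr [0.5227 0.2983 0.038 ]
post [ 0.528  -0.0269  0.1893] 0.0029313017383851016 [ 0.5291 -0.0291  0.192 ] [ 0.5263 -0.0268  0.192 ]
bend [ 0.6018 -0.0318  0.182 ] 0.014329656541989227 [ 0.6068 -0.0397  0.192 ] [ 0.5933 -0.0308  0.192 ]
tip [ 0.6137 -0.0339  0.1948] 0.017006264314619282 [ 0.6201 -0.0414  0.204 ] [ 0.6038 -0.0327  0.204 ]
plate [ 0.542  -0.0276  0.012 ] [np.float64(0.099), np.float64(0.092), np.float64(0.099), np.float64(0.086)] -2.568645316182065 -5.700943390333802 -5.189945863099197 -5.534712352463089
```

The board centre is about (0.520, 0.302) with its face pointing at about −53.5°. The block size and the 0.166 m edge height both check out. I'll start moving towards it and refine the hook pose from the saved pictures.

```bash
python3 -m crank '[[[0,0,4],[0,0,0],6],[[0,0,8],[0,0,0],6],[[0,0,12],[0,0,0],6],[[1.9,4.55,12],[0,0,0],6],[[3.8,9.1,12],[0,0,0],6],[[5.7,13.65,12],[0,0,0],6],[[7.6,18.2,12],[0,0,0],6],[[9.5,22.75,12],[0,0,0],6]]' 15
python3 -m crank '[[[1.9,4.55,0],[0,0,0.05],6],[[3.8,9.1,0],[0,0,0.1],6],[[5.7,13.65,0],[0,0,0.15],6],[[7.6,18.2,0],[0,0,0.2],6],[[9.5,22.75,0],[0,0,0.25],6],[[11.4,27.3,0],[0,0,0.3],6],[[13.3,31.85,0],[0,0,0.35],6],[[15.2,36.4,0],[0,0,0.408],6]]'
python3 - <<'E'
from h import *
from rig import observe
import cv2
o=observe();print(o["time"],o["ee_pos"],o["tool_rot"][:2])
def pts(x,y,yaw):
    c,s=np.cos(yaw),np.sin(yaw)
    m=[(-32,-194),(-32,-4),(32,-4),(46,6)]
    return [(x+c*a/1000,y+s*a/1000,.194+b/1000) for a,b in m]
W=[]
for n,x0,y0 in(("side",285,180),("top",300,170)):
    i=cv2.imread(f"pics/{n}0.png")[y0:y0+70,x0:x0+46];k=8
    i=cv2.convertScaleAbs(cv2.resize(i,None,fx=k,fy=k,interpolation=cv2.INTER_CUBIC),alpha=1.6)
    for q,col in(((.559,-.030,-.087),(0,0,255)),((.563,-.030,-.087),(0,200,0))):
        P=[tuple(int(z) for z in((np.array(proj(n,p))-[x0,y0]+.5)*k)) for p in pts(*q)]
        for a,b in zip(P,P[1:]): cv2.line(i,a,b,col,1)
    W.append(i)
cv2.imwrite("pics/ov.png",np.hstack(W))
E
```

```text
time: 0.9
ee_pos: [0.2363, -0.3793, 0.2975]
tool_rot: [[0.974, 0.225, -0.0], [0.225, -0.974, 0.0], [0.0, -0.0, -1.0]]
force: [0.8, -0.3, 0.6]
opening: 0.654
gripper_force: 0.0
time: 1.7
ee_pos: [0.3883, -0.0153, 0.2979]
tool_rot: [[0.803, 0.596, 0.001], [0.596, -0.803, -0.0], [0.0, 0.0, -1.0]]
force: [1.2, -0.5, -0.4]
opening: 0.655
gripper_force: 0.0
1.7 [ 0.38827814 -0.01526523  0.29788737] [[ 8.03246147e-01  5.95646933e-01  5.99132326e-04]
 [ 5.95647105e-01 -8.03246228e-01 -1.50843260e-04]]
```

View pics/ov.png

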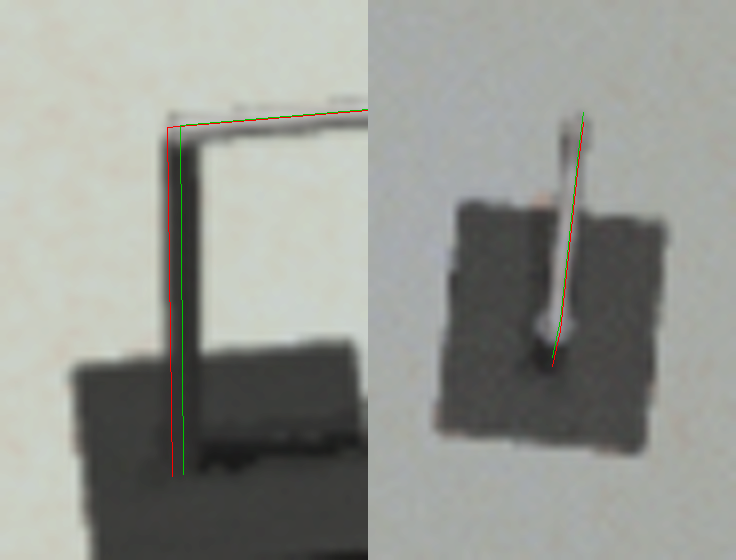

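With the green overlay shifted about 2 mm in +y, the hook fits both views, giving hook_rest ≈ (0.563, −0.028) at yaw −5°. Next I go over the board and down around it, then check the centring.

```bash
python3 -m crank '[[[1.9,4.5,0],[0,0,0],6],[[3.8,9,0],[0,0,0],6],[[5.7,13.5,0],[0,0,0],6],[[7.6,18,0],[0,0,0],6],[[9.5,22.5,0],[0,0,0],6],[[11.4,27,0],[0,0,0],6],[[13.2,31.7,0],[0,0,0],6],[[13.2,31.7,0],[0,0,0],6]]'
python3 -m crank '[[[0,0,-4],[0,0,0],6],[[0,0,-8],[0,0,0],6],[[0,0,-11],[0,0,0],6],[[0,0,-13],[0,0,0],6],[[0,0,-15],[0,0,0],6],[[0,0,-16.5],[0,0,0],6],[[0,0,-16.5],[0,0,0],6]]'
python3 - <<'E'
from h import *
from rig import *
import cv2
W=[]
for n,x0,y0 in(("side",240,70),("top",175,165)):
    i=grab_frame(n)[:,:,::-1]; cv2.imwrite(f"pics/{n}1.png",i)
    W.append(cv2.convertScaleAbs(cv2.resize(i[y0:y0+100,x0:x0+80],None,fx=5,fy=5,interpolation=cv2.INTER_CUBIC),alpha=1.8))
cv2.imwrite("pics/g1.png",np.hstack(W))
E
```

```text
time: 2.5
ee_pos: [0.5211, 0.3044, 0.2962]
tool_rot: [[0.803, 0.596, -0.001], [0.596, -0.803, 0.001], [-0.0, -0.001, -1.0]]
force: [0.3, -0.1, -0.3]
opening: 0.653
gripper_force: 0.0
time: 3.2
ee_pos: [0.5187, 0.2985, 0.1307]
tool_rot: [[0.805, 0.594, -0.003], [0.594, -0.805, -0.002], [-0.004, -0.0, -1.0]]
force: [0.8, -0.5, 0.2]
opening: 0.655
gripper_force: 0.0
```

View pics/g1.png

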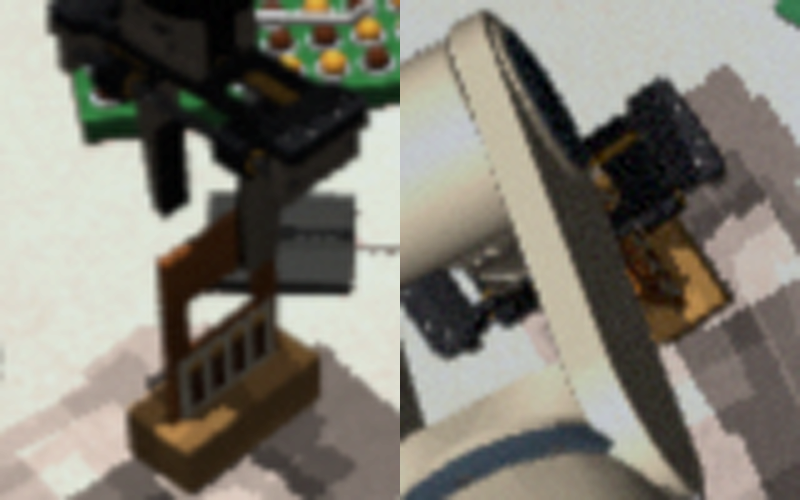

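The picture shows the fingers straddling the top bar, with the front fingertip at about (291.6,124) in the side view, clear of the face. I'll close gently first and read the side force.

```bash
python3 -m crank '[[[0,0,0],[0,0,0],4],[[0,0,0],[0,0,0],2.5],[[0,0,0],[0,0,0],0.5],[[0,0,0],[0,0,0],0.5],[[0,0,0],[0,0,0],0.5],[[0,0,0],[0,0,0],0.5],[[0,0,0],[0,0,0],0.5],[[0,0,0],[0,0,0],0.5]]' 4
python3 -m crank '[[[0,0,0],[0,0,0],0],[[0,0,0],[0,0,0],0],[[0,0,0],[0,0,0],0],[[0,0,0],[0,0,0],0]]' 20
```

```text
time: 4.1
ee_pos: [0.5201, 0.2996, 0.1327]
tool_rot: [[0.805, 0.594, -0.0], [0.594, -0.805, -0.0], [-0.0, -0.0, -1.0]]
force: [-0.6, 0.9, -0.4]
opening: 0.055
gripper_force: 0.0
time: 4.5
ee_pos: [0.5201, 0.2996, 0.1328]
tool_rot: [[0.805, 0.594, -0.0], [0.594, -0.805, -0.0], [-0.0, 0.0, -1.0]]
force: [1.1, 0.5, -0.2]
opening: 0.001
gripper_force: 0.0
```

The fingers shut completely, so nothing is between them. I need to look.

```bash
cat > look.py <<'E'
from h import *
from rig import *
import cv2,sys
def look(tag,boxes,k=5):
    W=[]
    for n,x0,y0 in boxes:
        i=grab_frame(n)[:,:,::-1]; cv2.imwrite(f"pics/{n}{tag}.png",i)
        W.append(cv2.convertScaleAbs(cv2.resize(i[y0:y0+100,x0:x0+80],None,fx=k,fy=k,interpolation=cv2.INTER_CUBIC),alpha=1.8))
    cv2.imwrite(f"pics/g{tag}.png",np.hstack(W))
E
python3 - <<'E'
from look import *
look("2",(("side",240,70),("top",175,165)))
T=np.array(observe()["ee_pos"]);n=np.array([.594,-.805,0]);print(T,proj("side",T),proj("side",T+.03*n),proj("side",T-.03*n))
E
```

```text
[0.52013921 0.29963641 0.13278585] (np.float64(282.81735454456486), np.float64(124.25758940940521)) (np.float64(290.1231582458679), np.float64(129.00267859907393)) (np.float64(275.6323545826483), np.float64(119.59096174721115))
```

View pics/g2.png

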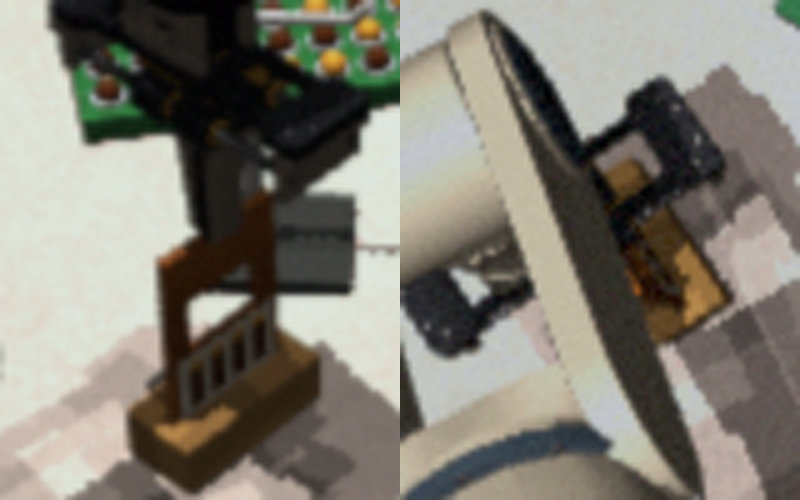

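In the picture the closed fingertips end right at the board's top edge, around (283,117) in the side view. That is about 6 px higher than the projection of the reported TCP, which puts the tips roughly 30 mm too high relative to the board. I'll measure this numerically before going lower.

```bash
python3 - <<'E'
from h import *
import cv2
T=np.array([.5201,.2996,.1328]);n=np.array([.594,-.805,0]);w=np.array([.805,.594,0])
for dz in(0,.02,.03,.04): print(dz,[np.round(proj("side",T+s*.039*n+[0,0,dz]),1) for s in(1,-1)],[np.round(proj("top",T+s*.039*n+[0,0,dz]),1) for s in(1,-1)])
i=[cv2.imread(f"pics/side{k}.png").astype(int) for k in(0,1,2)]
for k in(1,2):
    print(k)
    for r in range(100,136,1):
        print(r,"".join("W" if p[2]-p[0]>22 else ("#" if p.sum()<150 else ".") for p in i[k][r,262:312]))
E
```

```text
0 [array([292.3, 130.4]), array([273.5, 118.2])] [array([229.6, 205. ]), array([209. , 219.3])]
0.02 [array([292.1, 125.4]), array([273.1, 113.1])] [array([228.3, 204.4]), array([207.3, 218.9])]
0.03 [array([292. , 122.8]), array([272.9, 110.5])] [array([227.6, 204.1]), array([206.5, 218.7])]
0.04 [array([291.9, 120.2]), array([272.7, 107.9])] [array([226.9, 203.8]), array([205.6, 218.4])]
1
100 .......########......#############################
101 .......########......############################.
102 .......########.......#########################...
103 ........#######........#######################....
104 ........#######..........###################......
105 ........#######...........#################.......
106 ........#######...........###############.........
107 ........#######...........##############..........
108 ........########.........###############..........
109 .........#######.....#####################.#......
110 .........######......###########################..
111 .........#####.......############################.
112 ..........##........#####################
[... 2556 characters left out ...]
WWW###################################..
124 ..........######################################..
125 ..........######################################..
126 ..........######################################..
127 ..........######################################..
128 ..........###########.##########################..
129 ..........#######...........#####.................
130 ..........######............#####.................
131 ..........#####............######.................
132 ..........#####..........########.................
133 ..........#####.........#########.................
134 ...........#####.......##########.................
135 ..........######.....############.................
```

Both tips appear about 6 px high (about 25 mm), and their columns match. I'll open, go 25 mm lower and try again gently.

```bash
python3 -m crank '[[[0,0,0],[0,0,0],6],[[0,0,0],[0,0,0],6],[[0,0,0],[0,0,0],6],[[0,0,0],[0,0,0],6],[[0,0,-1],[0,0,0],6],[[0,0,-2],[0,0,0],6],[[0,0,-2.5],[0,0,0],6],[[0,0,-2.5],[0,0,0],6]]' 4
python3 -m crank '[[[0,0,0],[0,0,0],4],[[0,0,0],[0,0,0],2.5],[[0,0,0],[0,0,0],0.4],[[0,0,0],[0,0,0],0.4],[[0,0,0],[0,0,0],0.4],[[0,0,0],[0,0,0],0.4],[[0,0,0],[0,0,0],0.4],[[0,0,0],[0,0,0],0.4]]' 4
```

```text
time: 5.4
ee_pos: [0.5193, 0.2992, 0.1063]
tool_rot: [[0.805, 0.594, -0.002], [0.594, -0.805, -0.001], [-0.002, -0.0, -1.0]]
force: [-0.4, 0.4, -0.0]
opening: 0.648
gripper_force: 0.0
time: 6.2
ee_pos: [0.5201, 0.2998, 0.1079]
tool_rot: [[0.805, 0.594, -0.0], [0.594, -0.805, 0.0], [0.0, -0.0, -1.0]]
force: [-0.7, 1.1, 0.3]
opening: 0.099
gripper_force: 4.0
```

The board is gripped (opening 9 mm, 4 N, side force near zero). I'll tighten, lift straight up and check the grip depth.

```bash
python3 -m crank '[[[0,0,0],[0,0,0],0],[[0,0,0],[0,0,0],0],[[0,0,0],[0,0,0],0],[[0,0,1],[0,0,0],0],[[0,0,2],[0,0,0],0],[[0,0,3.5],[0,0,0],0],[[0,0,5],[0,0,0],0],[[0,0,7],[0,0,0],0]]' 25
python3 -m crank '[[[0,0,4],[0,0,0],0],[[0,0,8],[0,0,0],0],[[0,0,10],[0,0,0],0],[[0,0,10],[0,0,0],0]]' 25
python3 - <<'E'
from look import *
look("3",(("side",245,50),("top",175,165)))
T=np.array(observe()["ee_pos"]);print(T,proj("side",T),observe()["opening"])
E
```

```text
time: 7.0
ee_pos: [0.5204, 0.2992, 0.1793]
tool_rot: [[0.804, 0.594, 0.001], [0.594, -0.804, -0.001], [0.0, 0.001, -1.0]]
force: [0.0, 0.0, -0.7]
opening: 0.085
gripper_force: 25.0
time: 7.4
ee_pos: [0.5223, 0.3003, 0.2828]
tool_rot: [[0.805, 0.594, 0.007], [0.594, -0.805, 0.003], [0.008, 0.002, -1.0]]
force: [-0.1, -0.8, -2.0]
opening: 0.087
gripper_force: 25.0
[0.52021535 0.29935566 0.27807917] (np.float64(280.59130754219325), np.float64(84.8738443804411)) 0.08439355396620987
```

View pics/g3.png

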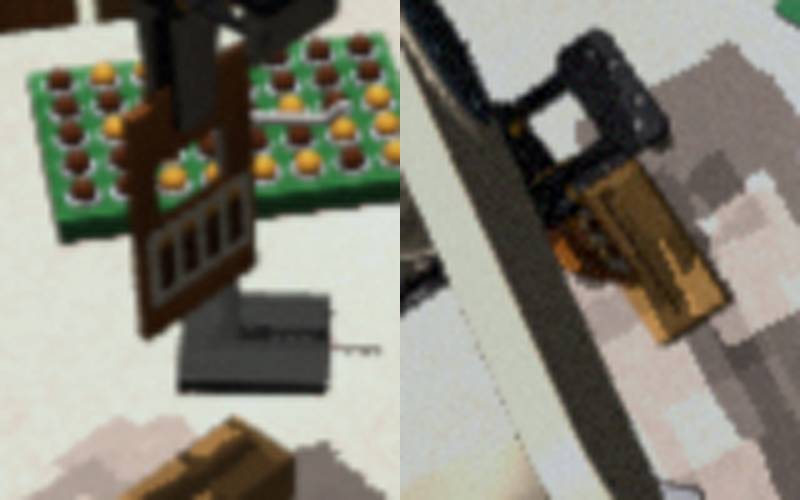

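The board is held upright, with its top corners near (270.6,74) and (294,59) in the side view. The fingertip reaches about 16 mm below the grip point, clear of the window. So grip height ≈ reported TCP z + 44 mm. Now I carry it around to a point in front of the hook tip while turning +48.5°.

```bash
python3 -m crank '[[[2.7,-3,0],[0,0,0.14],0],[[5.4,-6,0],[0,0,0.28],0],[[8,-9,0],[0,0,0.42],0],[[10.7,-12,0],[0,0,0.56],0],[[13.4,-15,0],[0,0,0.7],0],[[16,-18,0],[0,0,0.847],0],[[16,-18,0],[0,0,0.847],0]]'
python3 -m crank '[[[-0.5,-4,0],[0,0,0],0],[[-1,-8,0],[0,0,0],0],[[-1.5,-12,0],[0,0,0],0],[[-2,-15.6,0],[0,0,0],0],[[-2,-15.6,-2],[0,0,0],0],[[-2,-15.6,-5],[0,0,0],0],[[-2,-15.6,-8],[0,0,0],0],[[-2,-15.6,-8],[0,0,0],0]]'
python3 - <<'E'
from look import *
look("4",(("side",290,140),("top",285,150)),5)
o=observe();T=np.array(o["ee_pos"]);print(o["time"],T,np.round(o["tool_rot"],3),o["opening"])
h=np.array([.563,-.028]);R=np.array([[.996,.087],[-.087,.996]]) # hook x=( .996,-.087)
x=np.array([.996,-.087]);y=np.array([.087,.996]);print("hook frame",(T[:2]-h)@x,(T[:2]-h)@y)
G=T+[0,0,.044]
for s in(1,-1):print([np.round(proj(n,G+[*(y*.045*s),.014]),1) for n in("side","top")],"window up edge",[np.round(proj(n,G+[*(y*.029*s),-.026]),1) for n in("side","top")])
E
```

```text
time: 8.2
ee_pos: [0.6816, 0.1153, 0.2748]
tool_rot: [[0.086, 0.996, -0.003], [0.996, -0.086, -0.002], [-0.003, -0.002, -1.0]]
force: [-1.0, 1.1, -2.1]
opening: 0.086
gripper_force: 25.0
time: 9.0
ee_pos: [0.6559, -0.0358, 0.1919]
tool_rot: [[0.089, 0.996, -0.01], [0.996, -0.089, 0.001], [-0.0, -0.01, -1.0]]
force: [0.6, 0.2, -1.7]
opening: 0.088
gripper_force: 25.0
9.1 [ 0.6592362  -0.03593531  0.19695689] [[ 0.088  0.996 -0.003]
 [ 0.996 -0.088  0.   ]
 [-0.    -0.003 -1.   ]] 0.08563196427250298
hook frame 0.09654162672022298 0.00046897672192744655
[array([357. , 159.3]), array([312.5, 161.8])] window up edge [array([356.9, 175. ]), array([317.9, 165.1])]
[array([363.2, 187.1]), array([343.4, 165.2])] window up edge [array([360.8, 192.8]), array([337.2, 167.2])]
```

View pics/g4.png

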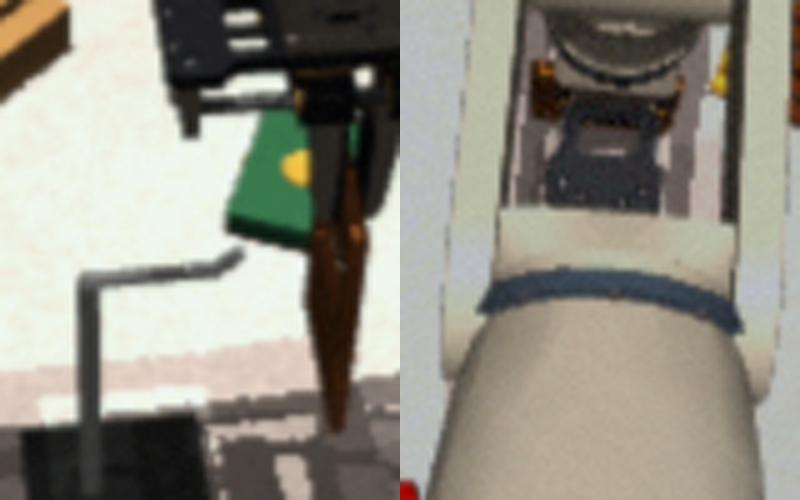

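The board is in front of the hook, facing outward. Its near top corner at about (363,187) in the side view matches the prediction, and the hook tip is at (338.3,190.4). I misread the tip column earlier (343.6), so I'm recomputing the hook.

```bash
python3 - <<'E'
from h import *
np.set_printoptions(precision=4,suppress=True)
for n,s,t,z in(("post",(306.4,195.4),(323.4,211),.192),("bend",(333,194),(325.2,189),.192),("tip",(338.4,190.5),(326,184.8),.203)):
    print(n,*tri(s,t),at_z("side",*s,z),at_z("top",*t,z))
E
```

```text
post [ 0.528  -0.0269  0.1893] 0.0029313017383851016 [ 0.5291 -0.0291  0.192 ] [ 0.5263 -0.0268  0.192 ]
bend [ 0.5953 -0.031   0.1841] 0.0019866443871918086 [ 0.5947 -0.0373  0.192 ] [ 0.5933 -0.0308  0.192 ]
tip [ 0.6073 -0.033   0.1971] 0.0037172832877884134 [ 0.6078 -0.0378  0.203 ] [ 0.6046 -0.0327  0.203 ]
```

The hook reading is consistent: tip (0.607, −0.033), so hook_rest ≈ (0.562, −0.029). I'll slide the board in slowly along the arm.

```bash
python3 -m crank '[[[-1.2,0.1,0],[0,0,0],0],[[-2.4,0.2,0],[0,0,0],0],[[-3.6,0.3,0],[0,0,0],0],[[-4.8,0.4,0],[0,0,0],0],[[-5.8,0.5,0],[0,0,0],0],[[-6.6,0.6,0],[0,0,0],0],[[-6.6,0.6,0],[0,0,0],0],[[-6.6,0.6,0],[0,0,0],0]]'
python3 -m crank '[[[-0.8,0.05,0],[0,0,0],0],[[-1.6,0.1,0],[0,0,0],0],[[-2.4,0.2,0],[0,0,0],0],[[-2.9,0.2,0],[0,0,0],0],[[-2.9,0.2,0],[0,0,0],0],[[-2.9,0.2,0],[0,0,0],0]]'
python3 - <<'E'
from look import *
look("5",(("side",290,140),("top",285,150)),5)
E
```

```text
time: 9.9
ee_pos: [0.5943, -0.0304, 0.198]
tool_rot: [[0.088, 0.996, 0.001], [0.996, -0.088, -0.0], [-0.0, 0.001, -1.0]]
force: [0.6, -0.2, -0.9]
opening: 0.086
gripper_force: 25.0
time: 10.5
ee_pos: [0.5653, -0.0284, 0.198]
tool_rot: [[0.088, 0.996, 0.001], [0.996, -0.088, -0.0], [0.0, 0.001, -1.0]]
force: [0.5, 0.9, -0.8]
opening: 0.085
gripper_force: 25.0
```

View pics/g5.png

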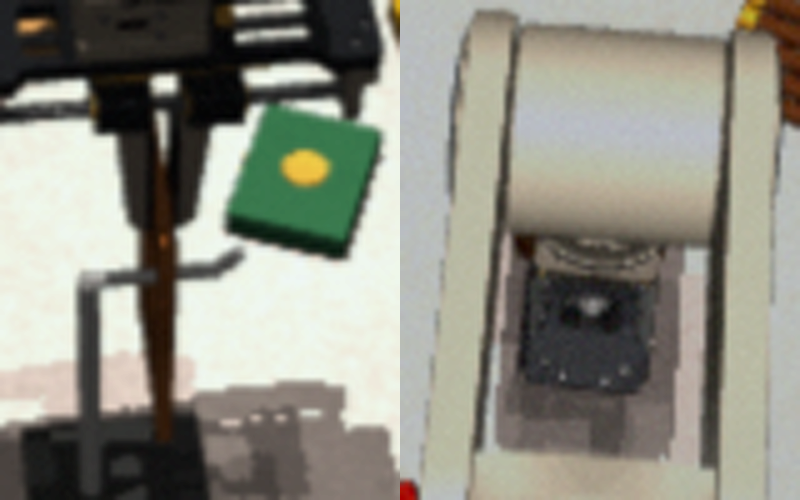

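The arm passes through the window: it enters on the post side at about (321,195) and comes out at about (325,194), with the tip free at (338,190). Now I lower until the bar meets the arm.

```bash
python3 -m crank '[[[0,0,-0.5],[0,0,0],0],[[0,0,-1],[0,0,0],0],[[0,0,-1.5],[0,0,0],0],[[0,0,-1.5],[0,0,0],0],[[0,0,-1.5],[0,0,0],0]]' 8 | grep -E 'pos|force'
python3 -m crank '[[[0,0,-0.15],[0,0,0],0],[[0,0,-0.3],[0,0,0],0],[[0,0,-0.3],[0,0,0],0],[[0,0,-0.3],[0,0,0],0]]' | grep -E 'pos|force'
python3 -m crank '[[[0,0,-0.15],[0,0,0],0],[[0,0,-0.3],[0,0,0],0],[[0,0,-0.3],[0,0,0],0],[[0,0,-0.3],[0,0,0],0]]' | grep -E 'pos|force'
```

```text
ee_pos: [0.565, -0.0283, 0.1825]
force: [0.3, 0.2, -1.1]
gripper_force: 8.0
ee_pos: [0.5652, -0.0284, 0.1799]
force: [-0.7, -0.3, -0.9]
gripper_force: 8.0
ee_pos: [0.5651, -0.0284, 0.1767]
force: [0.0, -0.1, -1.2]
gripper_force: 8.0
```

```bash
python3 -m crank '[[[0,0,-0.1],[0,0,0],0],[[0,0,-0.2],[0,0,0],0],[[0,0,-0.2],[0,0,0],0],[[0,0,-0.2],[0,0,0],0]]' | grep -E 'pos|force'
python3 -m crank '[[[0,0,-0.1],[0,0,0],0],[[0,0,-0.2],[0,0,0],0],[[0,0,-0.2],[0,0,0],0],[[0,0,-0.2],[0,0,0],0]]' | grep -E 'pos|force'
```

```text
ee_pos: [0.5654, -0.0284, 0.1757]
force: [-2.4, 0.5, 5.9]
gripper_force: 8.0
ee_pos: [0.5655, -0.0282, 0.1742]
force: [-2.9, 1.3, 10.2]
gripper_force: 8.0
```

Contact comes at reported z ≈ 0.176, exactly as predicted. I'll ease off slightly, open to 3 cm and back away straight up.

```bash
python3 -m crank '[[[0,0,0.2],[0,0,0],0],[[0,0,0.2],[0,0,0],0.8],[[0,0,0.2],[0,0,0],1.2],[[0,0,0.2],[0,0,0],1.8],[[0,0,0.2],[0,0,0],2.4],[[0,0,0.2],[0,0,0],3],[[0,0,0.2],[0,0,0],3],[[0,0,0.2],[0,0,0],3]]' 4
python3 -m crank '[[[0,0,0.5],[0,0,0],3],[[0,0,1.5],[0,0,0],3],[[0,0,3],[0,0,0],3],[[0,0,5],[0,0,0],3],[[0,0,8],[0,0,0],3],[[0,0,12],[0,0,0],3],[[0,0,15],[0,0,0],3],[[0,0,15],[0,0,0],3]]'
python3 - <<'E'
from look import *
look("6",(("side",290,140),("top",285,150)),5)
E
```

```text
time: 13.5
ee_pos: [0.5651, -0.0284, 0.1748]
tool_rot: [[0.088, 0.996, -0.0], [0.996, -0.088, -0.0], [-0.0, -0.0, -1.0]]
force: [-0.4, 0.1, -0.0]
opening: 0.326
gripper_force: 0.0
time: 14.3
ee_pos: [0.5675, -0.0285, 0.3306]
tool_rot: [[0.088, 0.996, 0.008], [0.996, -0.088, -0.0], [0.0, 0.008, -1.0]]
force: [0.3, -0.6, 0.6]
opening: 0.324
gripper_force: 0.0
```

View pics/g6.png

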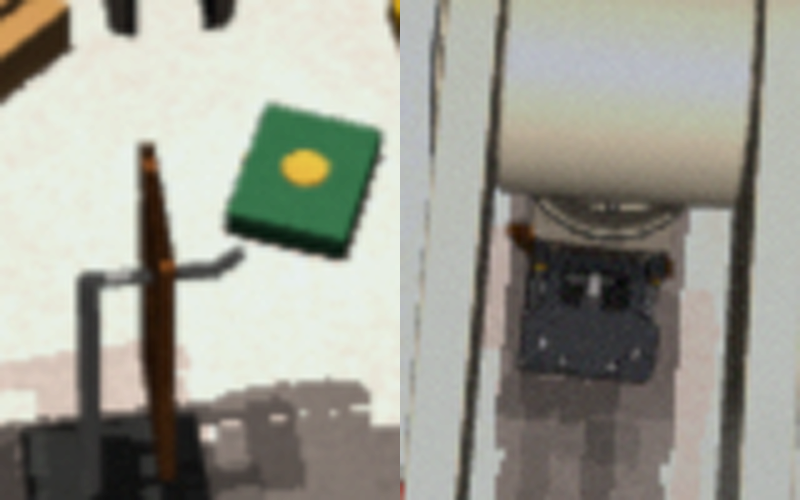

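The board hangs upright across the arm, with its top at (319,170) in the side view, the arm through the window at about (322,193), and the gripper clear above. I'll let it settle, check that it's still, and hand in.

```bash
python3 -m crank '[[[0,0,0],[0,0,0],3],[[0,0,0],[0,0,0],3],[[0,0,0],[0,0,0],3],[[0,0,0],[0,0,0],3],[[0,0,0],[0,0,0],3],[[0,0,0],[0,0,0],3],[[0,0,0],[0,0,0],3],[[0,0,0],[0,0,0],3]]' | grep -E 'time|force'
python3 -m crank '[[[0,0,0],[0,0,0],3],[[0,0,0],[0,0,0],3],[[0,0,0],[0,0,0],3],[[0,0,0],[0,0,0],3],[[0,0,0],[0,0,0],3],[[0,0,0],[0,0,0],3],[[0,0,0],[0,0,0],3],[[0,0,0],[0,0,0],3]]' | grep time
python3 - <<'E'
from rig import *
import cv2
f=[]
for k in range(4): f.append(grab_frame("side").astype(int)[160:245,305:345])
old=cv2.imread("pics/side6.png")[160:245,305:345,::-1].astype(int)
print([abs(x-f[0]).mean().round(2) for x in f],abs(old-f[0]).mean().round(2))
for k in (0,3):
  for r in(172,185,205,220,233):
    print(k,r,[i+305 for i,p in enumerate(f[k][r-160]) if p[0]-p[2]>12][:12])
print(job_done())
E
```

```text
time: 15.2
force: [0.3, -0.9, 0.9]
gripper_force: 0.0
time: 16.0
[np.float64(0.0), np.float64(0.43), np.float64(0.44), np.float64(0.43)] 0.81
0 172 [318, 319, 320, 321]
0 185 [319, 320, 321, 322, 323]
0 205 [320, 321, 322, 323, 324]
0 220 [310, 311, 312, 313, 314, 315, 316, 317, 318, 319, 320, 321]
0 233 [322, 323, 324]
3 172 [318, 319, 320, 321]
3 185 [319, 320, 321, 322, 323]
3 205 [319, 320, 321, 322, 323, 324]
3 220 [310, 311, 312, 313, 314, 315, 316, 317, 318, 319, 320, 321]
3 233 [322, 323, 324]
the job is handed in; nothing more can be done
None
```

The square board hangs still and upright by its window on the nearest hook, pictured face outward; the gripper is clear, the arm never went near the round board, and I handed the job in at about 16 s (no verdict was returned).

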